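# Tip used sample vials through the spring flap of the return box

### The job

Tip the three used sample vials that lie in the metal hand scoop into the vial return box: hold the scoop by its black tab, push the box's orange spring flap inward with the scoop's front rim, and let all the vials roll in while the rim holds the flap open. Then draw the scoop out so that the flap swings shut, set it down flat in the middle of the green mat and let go. Keep the gripper off the vials, the box and the flap, and leave the pH pen and the marker where they lie.

Things in the scene. Friction and masses are not known exactly. Their poses are not given: they have to be found in the camera images.
- return_box: Vial return box fixed to the bench, 160 deep (x) x 200 wide (y) x 205 high, walls 6 thick, clear sides, blue front. Origin: centre of its underside; x points from the front into the box, z up. The front outer face is at x = -80. The opening in the front is 136 wide, centred on y = 0, from z = 85 (sill) to z = 185.
- flap (a joint): Orange flap that closes the opening from inside: 132 wide, 104 long, hinged along its upper edge at x = -69, z = 185 of the return box. Angle in rad: 0 = shut (hanging down), grows as it swings inward and up, stop at 1.35. A spring shuts it: 0.06 N m when shut, 0.10 N m more per rad (1 to 2 N at the lower edge).
- scoop_base (a point): Aluminium hand scoop, 0.16 kg; this point is on its underside, under the middle of the tray; x points to the open front, z up. Flat floor 3 thick from x = -78 to 35, then a 12 degree ramp up to the front lip at x = 68. Sides 96 apart outside (90 inside), 51 high, from x = -78 to 60; back 48 high. Keeps the vials when level; they roll out when tipped forward about 30 degrees.
- scoop_lip (a point): Middle of the scoop's front lip (axes as scoop_base), at x = 67, z = 10 of scoop_base; the ramp is the only front wall.
- scoop_grip (a point): Where to grip the scoop's black tab, at x = -80, z = 80 of scoop_base (same axes). The tab is a plate 9 thick, 50 wide (y), that rises from the back wall and leans backward 4 degrees from vertical; its upper edge is 26 above this point, the top of the back wall 32 below. Grip from above along its slope (tool tilted 4 degrees), one finger before and one behind the plate.
- used_vial_0: Used sample vial, closed, 27 in diameter, 68 long, red cap, lying across the scoop. Origin: centre of its bottom end; z along the vial to the cap.
- used_vial_1: The same with a green cap.
- used_vial_2: The same with a blue cap.
- mat: Green mat fixed on the bench, 160 (x) x 160 (y) x 3 thick. Origin: centre of its underside.
- ph_pen: Yellow and grey pH pen, 149 long, 20 high, lying on the bench; bystander. Origin: middle of its underside.
- marker: White marker pen with a black cap, 135 long, 18 high, lying on the bench; bystander. Origin: middle of its underside.
Mind the look-alikes: they are no part of the job. Leave any pink look-alike of the used_vial_2 alone. Leave any turquoise look-alike of the used_vial_1 alone.

How it is judged (in metres and radians):
On the way, in this order (a step that is already met when the one before it is completed fails the run):
1. The scoop's front lip is inside the opening and the flap is held open (value of joint flap above 0.3 rad and x of scoop_lip in the frame of return_box above -0.08 m and z of scoop_lip in the frame of return_box below 0.185 m and y of scoop_lip in the frame of return_box between -0.068 and 0.068 m), for 0.2 s.
2. All three vials are in the box while the scoop still holds the flap open (x of scoop_lip in the frame of return_box above -0.078 m and value of joint flap above 0.15 rad and x of used_vial_0 in the frame of return_box between -0.074 and 0.075 m and y of used_vial_0 in the frame of return_box between -0.095 and 0.095 m and z of used_vial_0 in the frame of return_box between 0 and 0.13 m and x of used_vial_1 in the frame of return_box between -0.074 and 0.075 m and y of used_vial_1 in the frame of return_box between -0.095 and 0.095 m and z of used_vial_1 in the frame of return_box between 0 and 0.13 m and x of used_vial_2 in the frame of return_box between -0.074 and 0.075 m and y of used_vial_2 in the frame of return_box between -0.095 and 0.095 m and z of used_vial_2 in the frame of return_box between 0 and 0.13 m), for 0.1 s.
At the end, for the whole second after the job is handed in: All three vials lie inside the return box, the flap is shut (under 0.06 rad), and the empty scoop stands level (within 0.08 rad), released, on the green mat, its base point within 45 mm of the mat's centre along each of the mat's sides (x of used_vial_0 in the frame of return_box between -0.074 and 0.075 m and y of used_vial_0 in the frame of return_box between -0.095 and 0.095 m and z of used_vial_0 in the frame of return_box between 0 and 0.13 m and x of used_vial_1 in the frame of return_box between -0.074 and 0.075 m and y of used_vial_1 in the frame of return_box between -0.095 and 0.095 m and z of used_vial_1 in the frame of return_box between 0 and 0.13 m and x of used_vial_2 in the frame of return_box between -0.074 and 0.075 m and y of used_vial_2 in the frame of return_box between -0.095 and 0.095 m and z of used_vial_2 in the frame of return_box between 0 and 0.13 m and value of joint flap below 0.06 rad and angle between scoop_base's own z axis and vertical below 0.08 rad and height (world z) of scoop_base between 0 and 0.008 m and x of scoop_base in the frame of mat between -0.045 and 0.045 m and y of scoop_base in the frame of mat between -0.045 and 0.045 m); the robot touches nothing.
It fails at once if The gripper touches a vial (over 0.5 N) (contact force between the fingers and used_vial_0 above 0.5 N or contact force between the fingers and used_vial_1 above 0.5 N or contact force between the fingers and used_vial_2 above 0.5 N).
It fails at once if The arm or gripper pushes the return box or its flap (over 3 N) (contact force between any of the fingers, the arm and return_box above 3 N).
It fails at once if The pH pen or the marker is moved by more than 30 mm (distance of any of ph_pen, marker from where it was at the start of the episode above 0.03 m).
It also fails if it takes over 59 s, if anything falls off the work surface, if the arm or the gripper's body presses on something with over 40 N, if the wrist force passes 120 N, or if a joint passes its speed limit or range.

### The arm

A 7-joint arm with a two-finger parallel gripper is mounted at the origin on a cart in front of the work surface, level with it; the furniture and walls round the work are solid. World frame = base frame: x ahead of the robot, y to its left, z up, the work surface at z = 0. Lengths are in mm, angles in rad, forces in N, time in s.
With the tool pointing down it reaches from about 400 to 875 mm from the base axis. Payload 6.5 kg.
Tool frame: the origin (TCP) lies at the very end of the fingers, on their centre line; the grasp point (between the pads) lies 19 mm behind it (ctrl.grip_depth is the distance from the TCP to the grasp point, in mm); z points along the fingers, y is the line along which they close (so a half turn about z gives the same grasp; the last joint's range is limited). The gripper opens to 88 mm and grips with 3 to 60 N. Pads are 18 mm wide; open, the fingers measure 123 mm over their backs; the gripper's body (75 mm by 187 mm) begins 45 mm behind the grasp point.
Start: joints at [-1.225, 0.536, -0.004, 1.538, 0.003, 1.067, -0.071], TCP at [260.163, 595.655, 238.716] pointing down, gripper open.
Joint ranges: [-2.7, 2.7], [-0.37, 2.16], [-1.27, 1.26], [0.24, 2.4], [-1.31, 4.45], [0.19, 1.91], [-2.76, 2.76]. Speed limits (rad/s): [2.39, 2.39, 3.14, 3.14, 3.14, 3.14, 3.14].

### API

Orientations are given as a 3x3 rotation matrix whose columns are the frame's x, y, z axes.
In Python, from rig import ctrl gives the robot as it stands. Calls block until the motion is done:
- ctrl.move_to(position, orientation): joint-space move of the TCP to a pose.
- ctrl.servo_line(position, rotation=None, rate=150, force_limit=None): straight line of the TCP; rotation=None keeps the orientation; rate is the mean speed in mm/s. With force_limit (N) it stops when the force on the tool has changed by that much, and returns True; else False.
- ctrl.movej(angles): joint-space move.
- ctrl.gripper_to(opening, grasp_force=None): opening from 0.0 (shut) to 1.0 (fully open); grasp_force is the grip in N (None keeps the last); returns when the fingers have stopped.
- ctrl.pause(seconds).
- ctrl.ik(position, orientation): joint angles nearest the present ones, or None.
- ctrl.observe(): the state.
- ctrl.grab_frame(name): name is "scene" or "top" or "wrist"; returns the picture (420x560x3 uint8, red, green, blue); there is no depth.
- ctrl.camera_model(name): a dict with "fx", "fy", "cx", "cy" (pixels), "position" and "orientation" of the camera in the world; the wrist camera has in their place "hand_eye" (4x4, takes a point from camera to tool coordinates, whose origin is the TCP and whose axes are the flange's). Camera axes: x right, y down, z forward; pixel columns grow to the right and rows downward; lengths in mm; the calibration is good to about 2 mm. The wrist camera is an equidistant fisheye: a pixel r from the principal point sees the ray r / f radians off the axis. A picture is of the moment at which its call begins: read the wrist's pose just before it. camera_model takes no time and is no camera call.
A pose or a line that the arm cannot do raises ctrl.Unreachable and nothing moves.
- ctrl.close_job(): hands the job in; it is judged then, once.
Trained networks look in the newest picture that a camera, given by its name, has taken for a name from the list of things; names that differ only in an ending like _2 or _b are one class to them, and where a whole thing is asked for, a point or a joint stands for the part that bears it (a point fixed in the world has none). Each returns a list of dicts, best first, with "p" (0 to 1); they miss things now and then, are a little off and sometimes report something else, mostly with a low value. They report only what shows in the picture. A call takes as long as a camera call. They do not tell look-alikes from the thing itself.
- ctrl.cut_out(camera, name): "pixels" (420x560 bool, what is visible of it) and "extent" ([left, top, width, height] in pixels, round what is visible of it).
The state is a dict: "time_s": time; "q": joint angles; "joint_velocities": joint speeds; "joint_efforts": joint torques, N m; "tcp_pos": TCP position; "orientation": TCP orientation; "force": force on the tool from outside, world axes, zero at the start; "moment": the same for the moment, N m; "grip_width": opening from 0.0 (shut) to 1.0 (fully open); "grasp_force": force on a finger pad.
Only numpy, scipy, OpenCV 4.12 (cv2) and the standard library are available. Lean on these libraries where they do the work, as an engineer would, in place of code of your own. Each camera call takes 0.05 s, during which the arm holds its last target. There are 200 camera calls.

## Working session

There is one attempt and no reset: what is moved stays moved. The work goes in short steps, each a Python script; the robot and the scene stay as the last script left them, time stands still between calls to the robot, and variables do not carry over. Pictures are saved under pics/ and viewed, at most 10 in all, crops included, and the job is handed in when it is done.

```bash
mkdir -p pics; ls; python3 - <<'E'
from rig import ctrl
import cv2
for n in ("scene","top"):
    f=ctrl.grab_frame(n); cv2.imwrite(f"pics/{n}0.png",f[:,:,::-1])
    m=ctrl.camera_model(n); print(n,{k:(v.tolist() if hasattr(v,'tolist') else v) for k,v in m.items()})
    for t in ("return_box","flap","scoop_base","mat","used_vial_0","ph_pen","marker"):
        print(t,[(round(d["p"],2),d["extent"]) for d in ctrl.cut_out(n,t)])
print(ctrl.observe()["time_s"])
E
```

```text
pics
scene {'fx': 386.7522579668371, 'fy': 386.7522579668371, 'cx': 278.9079176279849, 'cy': 209.77951633591513, 'position': [55.806186215132996, -559.8896364094498, 914.0421192883997], 'orientation': [[0.7787188274063711, -0.43080554932721093, 0.45607408007003203], [-0.6273729566708113, -0.535196831860377, 0.5656567195788799], [0.0004013489383096643, -0.7266160814594562, -0.6870436005695232]]}
return_box [(0.79, [301.5, 170.5, 92.2, 107.5])]
flap [(0.64, [309.6, 204.2, 28.5, 46.1])]
scoop_base [(0.79, [204.8, 191.0, 51.1, 38.7]), (0.48, [223.1, 254.5, 46.6, 6.4])]
mat [(0.73, [320.0, 296.6, 86.6, 78.4])]
used_vial_0 [(0.59, [209.1, 180.3, 8.9, 11.6]), (0.52, [178.0, 223.9, 14.0, 13.1])]
ph_pen [(0.6, [221.7, 251.9, 47.9, 12.4])]
marker [(0.48, [260.8, 277.7, 24.4, 36.5]), (0.38, [205.5, 190.1, 52.6, 40.9]), (0.37, [220.8, 254.3, 49.1, 11.1])]
top {'fx': 394.39176738674394, 'fy': 394.39176738674394, 'cx': 284.1805303313073, 'cy': 208.88001337585695, 'position': [456.96305272400843, 60.68724065238808, 1135.5152145188895], 'orientation': [[0.006464196750099336, -0.994904807881688, 0.10061131851972281], [-0.9997867976548602, -0.008403282988878982, -0.018861178914590652], [0.01961054296584844, -0.10046794557922407, -0.9947470123180439]]}
return_box [(0.66, [279.6, 110.6, 90.1, 83.9])]
flap [(0.75, [289.9, 175.9, 53.7, 6.1])]
scoop_base [(0.56, [175.9, 193.8, 49.7, 58.7])]
mat [(0.76, [370.8, 187.2, 62.8, 62.6]), (0.65, [175.5, 191.6, 48.9, 62.7])]
used_vial_0 [(0.7, [187.3, 216.7, 28.3, 17.9]), (0.62, [136.9, 203.5, 20.4, 25.0]), (0.55, [188.5, 230.2, 23.9, 10.3]), (0.55, [188.7, 208.8, 26.3, 13.0]), (0.53, [180.8, 271.6, 21.9, 16.8])]
ph_pen [(0.61, [251.9, 229.0, 41.7, 43.2]), (0.46, [176.5, 195.3, 50.5, 56.5])]
marker [(0.75, [299.8, 252.8, 46.3, 13.6]), (0.26, [276.1, 108.9, 90.5, 87.2])]
0.8
```

```bash
python3 - <<'E'
import cv2
a=cv2.imread("pics/top0.png")[90:300,110:450]; cv2.imwrite("pics/topc.png",cv2.resize(a,None,fx=2.35,fy=2.35,interpolation=cv2.INTER_CUBIC))
a=cv2.imread("pics/scene0.png")[150:390,150:430]; cv2.imwrite("pics/scenec.png",cv2.resize(a,None,fx=2.5,fy=2.5,interpolation=cv2.INTER_CUBIC))
E
```

```text
(no output)
```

View pics/topc.png

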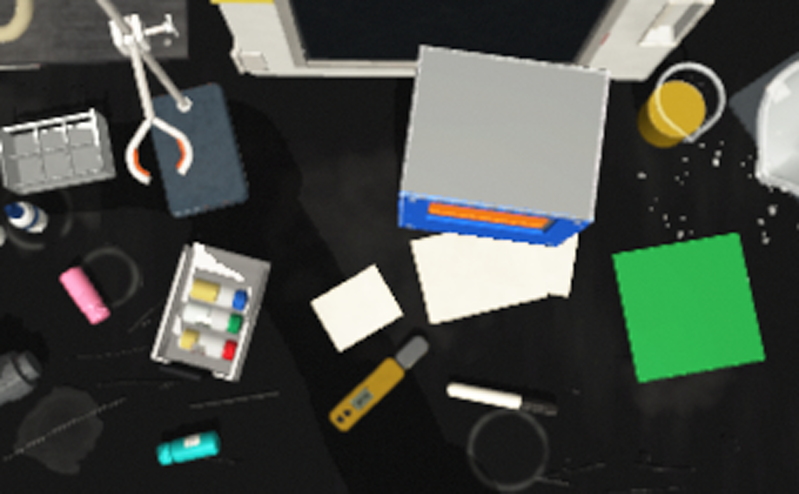

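View pics/scenec.png

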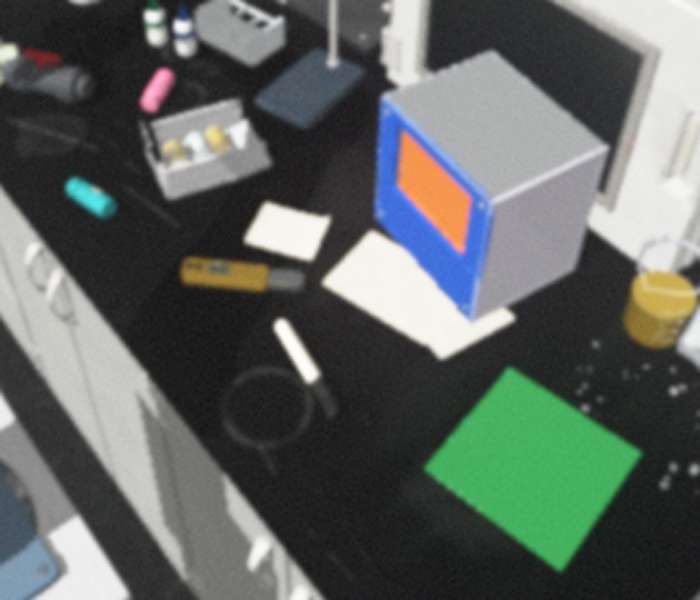

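The top view shows the scoop at crop (150–270, 245–380): open front up (+x), tab at the bottom, and red, green and blue vials inside. The box is at (400–607, 45–245), the mat at (613–765, 235–382), the pen at (330–428, 335–430) and the marker at (447–555, 383–412). The scene view agrees with this. Next I'll fit poses by matching silhouettes in both cameras.

```bash
cat > fit.py <<'E'
import numpy as np, cv2
from scipy.optimize import minimize
def rz(a): c,s=np.cos(a),np.sin(a); return np.array([[c,-s,0],[s,c,0],[0,0,1]])
def cub(x0,x1,y0,y1,z0,z1): return np.array([[x,y,z] for x in(x0,x1) for y in(y0,y1) for z in(z0,z1)],float)
BOX=[cub(-80,80,-100,100,0,205)]
MAT=[cub(-80,80,-80,80,0,3)]
SIDE=lambda y0,y1:np.array([[x,y,z] for y in(y0,y1) for x,z in((-78,0),(-78,51),(60,51),(60,6),(35,0))],float)
SCOOP=[cub(-78,35,-48,48,0,3),np.array([[35,-48,0],[35,48,0],[68,-48,10],[68,48,10]],float),SIDE(-48,-45),SIDE(45,48),cub(-78,-75,-48,48,0,48),
 np.array([[x,y,z] for y in(-25,25) for x,z in((-82.3,48),(-73.3,48),(-86.3,106),(-77.3,106))],float)]
def proj(m,P):
    R=np.array(m["orientation"]); p=(P-np.array(m["position"]))@R
    return np.c_[m["fx"]*p[:,0]/p[:,2]+m["cx"],m["fy"]*p[:,1]/p[:,2]+m["cy"]]
S=4
def render(m,parts,v,z=0):
    im=np.zeros((420*S,560*S),np.uint8)
    for P in parts:
        u=proj(m,P@rz(v[2]).T+[v[0],v[1],z])
        cv2.fillConvexPoly(im,np.round(cv2.convexHull(((u+.5)*S-.5).astype(np.float32))).astype(int),1)
    return im
def fit(views,parts,v0):
    ms=[(m,cv2.resize(k.astype(np.float32),None,fx=S,fy=S,interpolation=cv2.INTER_LINEAR)>.5) for m,k in views]
    def c(v):
        t=0
        for m,k in ms:
            r=render(m,parts,(v[0],v[1],v[2]/100))>0; t+=1-(r&k).sum()/(r|k).sum()
        return t
    v=np.array([v0[0],v0[1],v0[2]*100])
    for d in (20,5):
        r=minimize(c,v,method="Nelder-Mead",options=dict(initial_simplex=np.array([v,v+[d,0,0],v+[0,d,0],v+[0,0,d]]),xatol=.1,fatol=1e-4)); v=r.x
    return v[0],v[1],v[2]/100,r.fun
def fill(k):
    k=cv2.morphologyEx(k.astype(np.uint8),cv2.MORPH_CLOSE,np.ones((3,3)))
    cs,_=cv2.findContours(k,cv2.RETR_EXTERNAL,cv2.CHAIN_APPROX_NONE); o=np.zeros_like(k)
    cv2.drawContours(o,[max(cs,key=cv2.contourArea)],-1,1,-1); return o
E
cat > meas.py <<'E'
from rig import ctrl
from fit import *
def ray(m,u,z):
    d=np.array(m["orientation"])@[(u[0]-m["cx"])/m["fx"],(u[1]-m["cy"])/m["fy"],1]; p=np.array(m["position"]); return (p+d*(z-p[2])/d[2])[:2]
M={n:ctrl.camera_model(n) for n in("scene","top")}
K={}
for n in M:
    f=ctrl.grab_frame(n).astype(int)
    for t in("return_box","scoop_base"): K[n,t]=fill(ctrl.cut_out(n,t)[0]["pixels"])
    K[n,"mat"]=fill((f[...,1]>f[...,0]+60)&(f[...,1]>f[...,2]+50))
c=lambda u:(u[0]/2.35+110,u[1]/2.35+90)
x0={"return_box":(*ray(M["top"],c((503,145)),150),-.1),"scoop_base":(*ray(M["top"],c((210,315)),20),-.25),"mat":(*ray(M["top"],c((690,308)),3),.1)}
for t,P in(("return_box",BOX),("scoop_base",SCOOP),("mat",MAT)):
    for vs in(("scene",),("top",),("scene","top")):
        print(t,vs,np.round(fit([(M[n],K[n,t]) for n in vs],P,x0[t]),3))
E
python3 meas.py
```

```text
return_box ('scene',) [ 7.01237e+02 -5.26940e+01 -1.33000e-01  2.20000e-02]
return_box ('top',) [ 7.05891e+02 -5.47630e+01 -1.28000e-01  2.50000e-02]
return_box ('scene', 'top') [ 7.03787e+02 -5.36960e+01 -1.17000e-01  6.40000e-02]
scoop_base ('scene',) [ 5.33550e+02  2.75943e+02 -2.70000e-01  5.50000e-02]
scoop_base ('top',) [ 5.37703e+02  2.73476e+02 -2.47000e-01  3.70000e-02]
scoop_base ('scene', 'top') [ 5.35046e+02  2.74659e+02 -2.45000e-01  1.14000e-01]
mat ('scene',) [ 5.38587e+02 -3.04283e+02  1.82000e-01  1.30000e-02]
mat ('top',) [ 5.41856e+02 -3.04013e+02  1.82000e-01  1.60000e-02]
mat ('scene', 'top') [ 5.40121e+02 -3.04214e+02  1.74000e-01  5.10000e-02]
```

```bash
cat > h.py <<'E'
from rig import ctrl
import numpy as np
from scipy.spatial.transform import Rotation as Ro
BOX=(704,-53.8,-.128); MAT=(540.3,-304.1,.178); SC=(535.5,274.7,-.255)
A=np.radians(4); ZT=np.array([np.sin(A),0,-np.cos(A)]); SG=1
G=np.array([-80,0,80.]); LIP=np.array([67,0,10.])
OFF=np.zeros(3)   # true grip offset in scoop frame (found later)
def tool(ref,p,yaw,pitch=0,sg=None):
    """TCP pose so that scoop point ref is at p"""
    s=SG if sg is None else sg
    R=Ro.from_euler("ZY",[yaw,pitch]).as_matrix(); y=s*np.array([np.cos(A),0,np.sin(A)])
    T=np.c_[np.cross(y,ZT),y,ZT]
    return np.array(p)+R@(G+OFF+19*ZT-ref), R@T
def box(x,y,z):
    return Ro.from_euler("z",BOX[2]).as_matrix()@[x,y,z]+[BOX[0],BOX[1],0]
def lip(x,z,pitch=0,sg=None,y=0): return tool(LIP,box(x,y,z),BOX[2],np.radians(pitch),sg)
def base(p,z,yaw,sg=None): return tool(np.zeros(3),[p[0],p[1],z],yaw,0,sg)
E
python3 - <<'E'
from h import *
for sg in(1,-1):
    for n,w in (("grasp",base(SC,0,SC[2],sg)),("up",base(SC,150,SC[2],sg)),("pre",lip(-130,112,0,sg)),("in",lip(-40,112,0,sg)),("t20",lip(-40,100,20,sg)),("t40",lip(-40,98,40,sg)),("out",lip(-150,98,40,sg)),("out0",lip(-150,150,0,sg)),("mat",base(MAT,3,MAT[2],sg)),("mat0",base(MAT,3,-.2,sg)),("matup",base(MAT,120,-.2,sg))):
        q=ctrl.ik(*w); print(sg,n,np.round(w[0]),None if q is None else np.round(q,2))
E
```

```text
1 grasp [459. 295.  61.] [-0.92  0.63  0.3   1.98 -0.23  0.53 -0.73]
1 up [459. 295. 211.] [-1.    0.39  0.39  1.9  -0.12  0.84 -0.81]
1 pre [431. -19. 163.] [-0.57  0.28  0.58  2.24 -0.25  0.61  0.06]
1 in [520. -30. 163.] [-0.45  0.43  0.52  2.02 -0.31  0.7   0.13]
1 t20 [546. -33. 198.] [-0.37  0.63  0.54  1.64 -0.33  1.25  0.15]
1 t40 [586. -39. 231.] [-0.19  0.87  0.41  1.19 -0.28  1.77  0.09]
1 out [477. -25. 231.] [-0.29  0.68  0.45  1.56 -0.26  1.6   0.11]
1 out0 [411. -16. 201.] [-0.64  0.16  0.62  2.25 -0.12  0.7  -0.07]
1 mat [ 463. -318.   64.] [ 0.2   0.67  0.46  1.95 -0.59  0.61  1.24]
1 mat0 [ 463. -288.   64.] [ 0.1   0.65  0.51  2.   -0.62  0.57  0.84]
1 matup [ 463. -288.  181.] [-0.03  0.47  0.67  1.95 -0.45  0.79  0.69]
-1 grasp [459. 295.  61.] [-0.49  0.62 -0.26  1.95  0.38  0.58  1.87]
-1 up [459. 295. 211.] [-0.47  0.38 -0.26  1.87  0.2   0.87  2.04]
-1 pre [431. -19. 163.] [ 0.82  0.46 -1.07  2.17  0.62  0.77  2.38]
-1 in [520. -30. 163.] [ 0.78  0.64 -1.07  1.96  0.75  0.92  2.34]
-1 t20 [546. -33. 198.] [ 0.67  0.84 -1.08  1.58  0.6   1.43  2.5 ]
-1 t40 [586. -39. 231.] [ 0.45  1.   -0.9   1.13  0.45  1.88  2.63]
-1 out [477. -25. 231.] [ 0.64  0.92 -1.08  1.49  0.45  1.74  2.49]
-1 out0 [411. -16. 201.] [ 0.86  0.3  -1.06  2.18  0.41  0.79  2.56]
-1 mat [ 463. -318.   64.] [-0.18  0.97  1.08  1.97 -1.18  0.97 -1.44]
-1 mat0 [ 463. -288.   64.] [-0.26  0.95  1.08  2.02 -1.19  0.91 -1.85]
-1 matup [ 463. -288.  181.] [-0.3   0.66  1.09  1.96 -0.79  0.94 -2.15]
```

All waypoints are reachable with SG=+1. I'll move above the tab and check with the wrist camera.

```bash
python3 - <<'E'
from h import *
import cv2
p,R=base(SC,110,SC[2]); ctrl.move_to(p,R)
s=ctrl.observe(); f=ctrl.grab_frame("wrist"); m=ctrl.camera_model("wrist"); H=np.array(m["hand_eye"]); print(m, s["tcp_pos"],s["time_s"])
im=f[:,:,::-1].copy(); T=np.array(s["orientation"]); t=np.array(s["tcp_pos"])
Rs=Ro.from_euler("z",SC[2]).as_matrix()
for q in [(-82,-25,106),(-82,25,106),(-80,-25,80),(-80,25,80),(60,48,51),(60,-48,51),(-78,48,51),(-78,-48,51),(68,45,10),(68,-45,10)]:
    w=Rs@np.array(q,float)+[SC[0],SC[1],0]; c=H[:3,:3].T@(T.T@(w-t)-H[:3,3])
    th=np.arctan2(np.hypot(c[0],c[1]),c[2]); ph=np.arctan2(c[1],c[0])
    u=(m["cx"]+m["fx"]*th*np.cos(ph),m["cy"]+m["fy"]*th*np.sin(ph)); cv2.drawMarker(im,(round(u[0]),round(u[1])),(255,0,255),0,8)
cv2.imwrite("pics/w1.png",cv2.resize(im,None,fx=1.4,fy=1.4))
E
```

```text
{'fx': 325.19226210127806, 'fy': 325.19226210127806, 'cx': 282.13785484628346, 'cy': 207.45859872438896, 'hand_eye': array([[ 2.78143664e-04, -9.61782588e-01, -2.73814125e-01,
         7.00569923e+01],
       [ 9.99999935e-01,  2.04181443e-04,  2.98616771e-04,
         1.07196136e-01],
       [-2.31296647e-04, -2.73814191e-01,  9.61782582e-01,
        -1.45432087e+02],
       [ 0.00000000e+00,  0.00000000e+00,  0.00000000e+00,
         1.00000000e+00]])} [459.03785085 296.25886936 171.22474602] 2.475
```

View pics/w1.png

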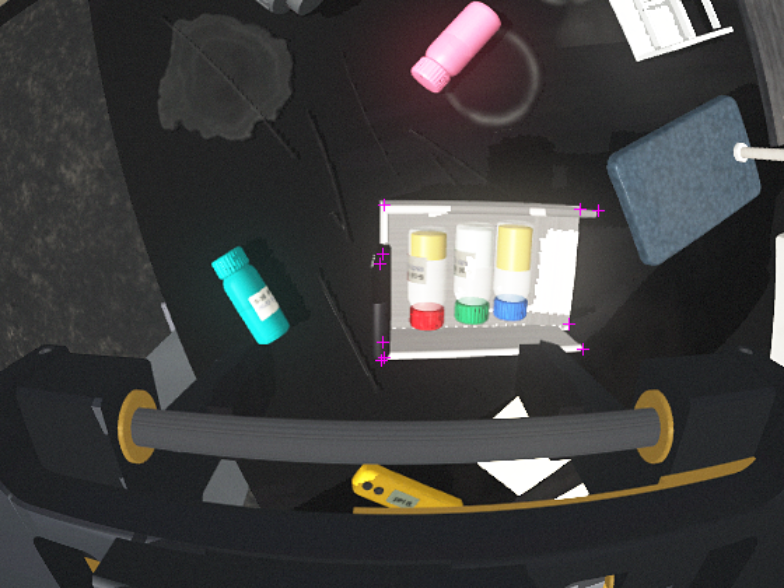

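The wrist view puts the tab at about (380, 245–350). The projected model matches the scoop rims to within a few pixels, so I'll grasp and lift.

```bash
python3 - <<'E'
from h import *
p,R=base(SC,0,SC[2])
print(ctrl.servo_line(p,R,rate=80,force_limit=8)); s=ctrl.observe(); print(s["tcp_pos"],p,s["force"])
ctrl.gripper_to(0.0,grasp_force=50)
s=ctrl.observe(); print(s["grip_width"]*88,s["grasp_force"],s["force"])
ctrl.servo_line(p+[0,0,15],R,rate=30); ctrl.pause(.2)
s=ctrl.observe(); print(s["force"],s["moment"],s["grip_width"]*88,s["time_s"])
ctrl.servo_line(p+[0,0,150],R,rate=90)
import cv2
s=ctrl.observe(); f=ctrl.grab_frame("wrist"); cv2.imwrite("pics/w2.png",f[:,:,::-1]); print(s["grip_width"]*88,s["tcp_pos"],s["time_s"])
np.savez("st.npz",T=s["orientation"],t=s["tcp_pos"])
E
```

```text
False
[459.71788179 294.78422771  61.52202615] [459.36945115 294.54531344  61.04628305] [-0.31184861  0.68814042  0.32950552]
8.354368872097925 49.999495055526495 [ 0.23323988  0.53929271 -0.69448617]
[ 0.16101579 -0.47989476 -1.9027183 ] [0.01833525 0.27181888 0.02084754] 8.684471149537382 6.075
8.665029921197432 [459.07430545 294.31841273 210.51502139] 7.725
```

View pics/w2.png

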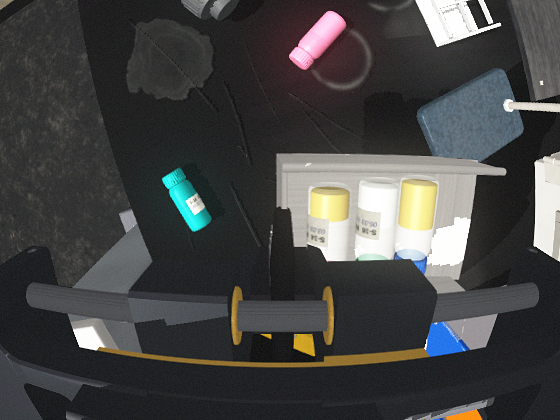

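The scoop is held and the vials are still in place; its left rim runs from (278,158) to (505,172). I'll compare that with where the rim should project, then carry it to the pre-entry pose.

```bash
python3 - <<'E'
from h import *
m=ctrl.camera_model("wrist"); H=np.array(m["hand_eye"])
def pj(q):  # scoop coords -> pixel, nominal grasp
    p,T=tool(np.zeros(3),np.zeros(3),0)
    c=H[:3,:3].T@(T.T@(np.array(q,float)-p)-H[:3,3]); th=np.arctan2(np.hypot(c[0],c[1]),c[2]); ph=np.arctan2(c[1],c[0])
    return np.round([m["cx"]+m["fx"]*th*np.cos(ph),m["cy"]+m["fy"]*th*np.sin(ph)])
for q in[(-78,48,51),(60,48,51),(68,48,10),(-82,25,106)]: print(q,pj(q))
b=np.array([*base(SC,150,SC[2])[0]]); 
p,R=lip(-150,150,0)
q0=ctrl.observe()["q"]; print(np.round(q0,2),np.round(ctrl.ik(p,R),2))
ctrl.servo_line(p,R,rate=110)
p,R=lip(-120,113,0); ctrl.servo_line(p,R,rate=60); ctrl.pause(.3)
import cv2
s=ctrl.observe(); print(s["tcp_pos"]-p,s["grip_width"]*88,s["time_s"])
a=ctrl.grab_frame("top")[100:300,180:420]; c=ctrl.grab_frame("scene")[130:290,190:430]
a=cv2.resize(a[:160],None,fx=2.5,fy=2.5);c=cv2.resize(c,None,fx=2.5,fy=2.5)
cv2.imwrite("pics/pre.png",cv2.resize(np.vstack([a,c])[:,:,::-1],None,fx=.75,fy=.75))
E
```

```text
(-78, 48, 51) [282. 163.]
(60, 48, 51) [507. 168.]
(68, 48, 10) [479. 159.]
(-82, 25, 106) [281. 254.]
[-1.    0.39  0.4   1.9  -0.12  0.84 -0.81] [-0.6   0.15  0.57  2.25 -0.11  0.7  -0.08]
[0.02261565 0.06512346 0.18642972] 8.804108621824119 12.025
```

View pics/pre.png

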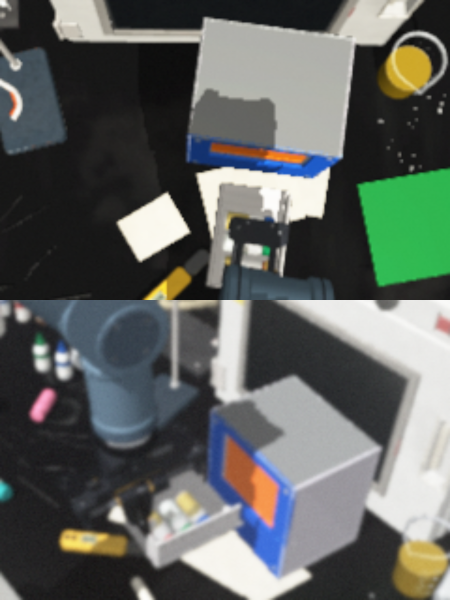

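The scoop is level at the opening: its front edge is centred at about x=255 in the picture and the flap at about x=259, and the vials are inside. I'll insert it and tip in steps.

```bash
python3 - <<'E'
from h import *
import cv2
p,R=lip(-38,112,0); hit=ctrl.servo_line(p,R,rate=50,force_limit=12); s=ctrl.observe(); print("in",hit,s["tcp_pos"]-p,s["force"])
if not hit:
    ctrl.pause(.4)
    for a in (8,16,22,27,32,36,40):
        p,R=lip(-38,112-14*a/40,a); hit=ctrl.servo_line(p,R,rate=50,force_limit=12); s=ctrl.observe(); print(a,hit,np.round(s["tcp_pos"]-p,1),np.round(s["force"],1),s["time_s"])
        if hit: break
    ctrl.pause(.7)
a=ctrl.grab_frame("wrist"); c=ctrl.grab_frame("scene")[130:290,190:430]
cv2.imwrite("pics/tip.png",np.vstack([a,cv2.resize(c,(560,373))])[:,:,::-1][:600+193:][:793])
cv2.imwrite("pics/tip.png",cv2.resize(cv2.imread("pics/tip.png"),None,fx=.75,fy=.75)); print(ctrl.observe()["force"],ctrl.observe()["time_s"])
E
```

```text
in False [-0.36631615  0.05690519 -0.13447748] [-3.91114267  0.06352161 -3.30498349]
8 False [ 0.2 -0.  -0.4] [-1.  -0.2 -5.8] 14.85
16 False [-0.1  0.  -0.5] [ 0.3  1.1 -6.4] 15.3833
22 False [ 0.  -0.  -0.4] [-0.1  0.9 -5.4] 15.825
27 False [ 0.  -0.  -0.5] [-0.7 -0.2 -4.5] 16.2167
32 False [-0.  -0.  -0.4] [-0.7 -0.2 -3.9] 16.6167
36 False [-0.  -0.1 -0.4] [-1.6  0.4 -3.8] 16.9667
40 False [-0.5  0.2 -0.8] [-3.8  1.  -7.7] 17.3167
[ -4.67875044   1.39690984 -14.63680178] 18.1167
```

View pics/tip.png

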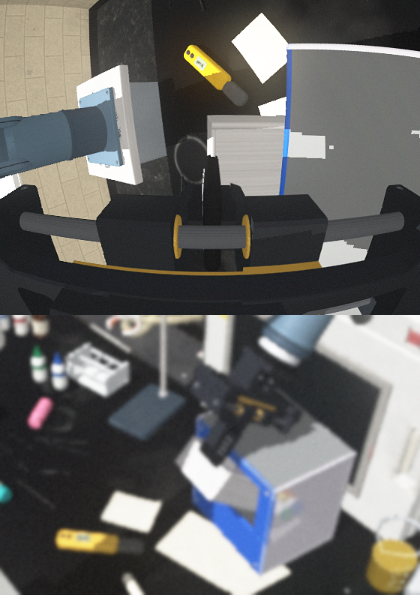

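The 40° tip brought the side rims against the opening's upper edge (-14 N in z), so I'll ease back to 34°. Most of the floor that shows in the wrist view looks empty, and something shows through the clear side near (290,500). I'll look closer.

```bash
python3 - <<'E'
from h import *
import cv2
p,R=lip(-38,98,34); ctrl.servo_line(p,R,rate=40); ctrl.pause(.5); s=ctrl.observe(); print(np.round(s["force"],1),s["grip_width"]*88,s["time_s"])
w=ctrl.grab_frame("wrist"); d=ctrl.cut_out("wrist","used_vial_0"); print([(round(x["p"],2),x["extent"]) for x in d])
c=ctrl.grab_frame("scene"); d=ctrl.cut_out("scene","used_vial_0"); print([(round(x["p"],2),x["extent"]) for x in d])
a=cv2.resize(c[170:290,290:400],None,fx=4.9,fy=4.9,interpolation=cv2.INTER_CUBIC); b=cv2.resize(w[130:260,250:400],None,fx=1.7,fy=1.7); b=cv2.copyMakeBorder(b,0,a.shape[0]-b.shape[0],0,0,0)
cv2.imwrite("pics/z.png",np.hstack([a,b])[:,:,::-1])
E
```

```text
[-2.3  0.1 -2.5] 8.788826113811764 19.1667
[]
[(0.58, [176.1, 222.0, 16.9, 15.3]), (0.57, [207.2, 180.7, 9.5, 11.3])]
```

View pics/z.png

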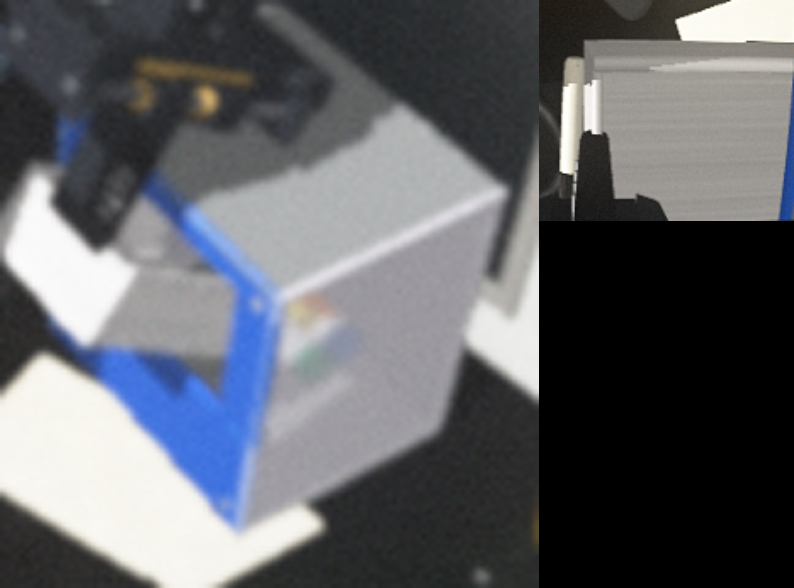

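The caps show through the clear side at about (290–350, 300–370), which is high in the box. They may be jammed between scoop and flap, so I'll project some reference points to locate them.

```bash
python3 - <<'E'
from h import *
from fit import proj
m=ctrl.camera_model("scene")
def c(x,y,z): return tuple(np.round((proj(m,np.array([box(x,y,z)]))[0]-[290,170])*4.9).astype(int))
print("front edge",c(-80,-100,205),c(-80,-100,0),"sill",c(-80,-68,85),c(-80,-68,185))
print("lip R/L",c(-38,-48,98),c(-38,48,98))
R=Ro.from_euler("y",34,degrees=True).as_matrix()
for q in[(60,-48,51),(60,-48,6),(35,-48,0),(35,-48,51)]:
    v=R@(np.array(q)-LIP); print("scoop",q,np.round(v+[-38,0,98]),c(v[0]-38,q[1],v[2]+98))
for x in(-55,-35,-15,5): print("vial cap end y=-34 x",x,[(z,c(x,-34,z)) for z in(14,40,90,110,130)])
for a in(.4,.6,.8,1.): print("flap edge",a,c(-69+104*np.sin(a),-66,185-104*np.cos(a)),c(-69+104*np.sin(a),66,185-104*np.cos(a)))
E
```

```text
front edge (np.int64(278), np.int64(297)) (np.int64(236), np.int64(536)) sill (np.int64(217), np.int64(407)) (np.int64(235), np.int64(285))
lip R/L (np.int64(256), np.int64(341)) (np.int64(158), np.int64(241))
scoop (60, -48, 51) [-21. -48. 136.] (np.int64(287), np.int64(284))
scoop (60, -48, 6) [-46. -48.  99.] (np.int64(245), np.int64(346))
scoop (35, -48, 0) [-70. -48. 108.] (np.int64(213), np.int64(351))
scoop (35, -48, 51) [-42. -48. 150.] (np.int64(261), np.int64(281))
vial cap end y=-34 x -55 [(14, (np.int64(204), np.int64(430))), (40, (np.int64(208), np.int64(402))), (90, (np.int64(216), np.int64(346))), (110, (np.int64(219), np.int64(323))), (130, (np.int64(223), np.int64(299)))]
vial cap end y=-34 x -35 [(14, (np.int64(230), np.int64(417))), (40, (np.int64(234), np.int64(389))), (90, (np.int64(243), np.int64(333))), (110, (np.int64(247), np.int64(310))), (130, (np.int64(251), np.int64(286)))]
vial cap end y=-34 x -15 [(14, (np.int64(256), np.int64(404))), (40, (np.int64(260), np.int64(376))), (90, (np.int64(270), np.int64(320))), (110, (np.int64(274), np.int64(297))), (130, (np.int64(278), np.int64(273)))]
vial cap end y=-34 x 5 [(14, (np.int64(281), np.int64(391))), (40, (np.int64(286), np.int64(363))), (90, (np.int64(296), np.int64(307))), (110, (np.int64(301), np.int64(284))), (130, (np.int64(305), np.int64(260)))]
flap edge 0.4 (np.int64(286), np.int64(364)) (np.int64(152), np.int64(228))
flap edge 0.6 (np.int64(313), np.int64(341)) (np.int64(177), np.int64(206))
flap edge 0.8 (np.int64(338), np.int64(314)) (np.int64(199), np.int64(181))
flap edge 1.0 (np.int64(359), np.int64(286)) (np.int64(218), np.int64(155))
```

```bash
python3 - <<'E'
from h import *
from fit import proj
import cv2
m=ctrl.camera_model("scene")
f=np.mean([ctrl.grab_frame("scene").astype(float) for _ in range(8)],0)[205:285,335:400]
f=np.clip((f-128)*1.0+128,0,255)
lo,hi=np.percentile(f,3),np.percentile(f,97); g=np.clip((f-90)*2.2+60,0,255).astype(np.uint8)
im=cv2.resize(g,None,fx=7.4,fy=7.4,interpolation=cv2.INTER_CUBIC)[:,:,::-1].copy()
def inv(u,z):
    d=np.array(m["orientation"])@[(u[0]/7.4+335-m["cx"])/m["fx"],(u[1]/7.4+205-m["cy"])/m["fy"],1]; p=np.array(m["position"]); w=p+d*(z-p[2])/d[2]
    return np.round(Ro.from_euler("z",-BOX[2]).as_matrix()@(w-[BOX[0],BOX[1],0]))
for u in[(100,160),(150,200),(100,230)]: print(u,[inv(u,z) for z in(14,40,100)])
cv2.imwrite("pics/e.png",im); print(ctrl.observe()["time_s"])
E
```

```text
(100, 160) [array([70., 41., 14.]), array([52., 23., 40.]), array([  8., -19., 100.])]
(150, 200) [array([74., 11., 14.]), array([55., -6., 40.]), array([ 11., -46., 100.])]
(100, 230) [array([44.,  8., 14.]), array([26., -9., 40.]), array([-15., -48., 100.])]
19.7667
```

View pics/e.png

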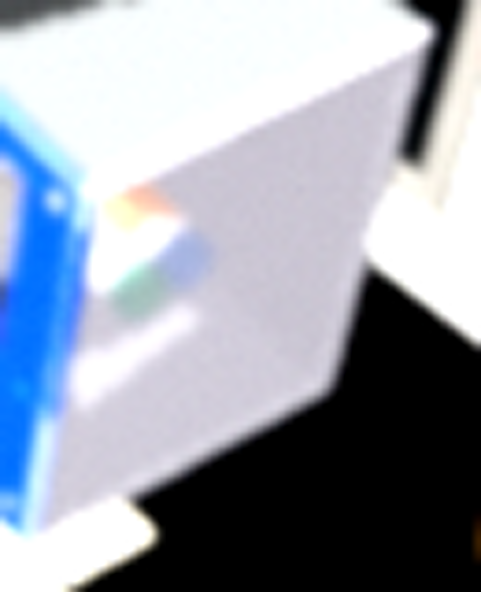

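```bash
python3 - <<'E'
from h import *
from fit import proj
m=ctrl.camera_model("scene")
def inv(u,z):
    d=np.array(m["orientation"])@[(u[0]/7.4+335-m["cx"])/m["fx"],(u[1]/7.4+205-m["cy"])/m["fy"],1]; p=np.array(m["position"]); w=p+d*(z-p[2])/d[2]
    return np.round(Ro.from_euler("z",-BOX[2]).as_matrix()@(w-[BOX[0],BOX[1],0]))
for n,u in dict(green=(140,293),blue=(185,255),white=(105,250),stripL=(80,385),stripR=(195,318),orange=(140,205)).items(): print(n,[inv(u,z).astype(int).tolist() for z in(14,40,80,100,120)])
def c(x,y,z): return np.round((proj(m,np.array([box(x,y,z)]))[0]-[335,205])*7.4).astype(int).tolist()
print("lipR",c(-38,-48,98),"corner",c(-21,-48,136),"flap.8 edge R",c(-69+104*np.sin(.8),-66,185-104*np.cos(.8)),"floor corner back right",c(74,-94,6),"back left",c(74,94,6), "front right floor",c(-74,-94,6))
E
```

```text
green [[36, -28, 14], [18, -44, 40], [-9, -69, 80], [-23, -81, 100], [-37, -94, 120]]
blue [[66, -22, 14], [47, -38, 40], [18, -63, 80], [4, -75, 100], [-10, -88, 120]]
white [[39, -2, 14], [21, -19, 40], [-7, -44, 80], [-20, -57, 100], [-34, -70, 120]]
stripL [[-17, -54, 14], [-33, -70, 40], [-58, -93, 80], [-71, -105, 100], [-83, -117, 120]]
stripR [[46, -51, 14], [28, -66, 40], [0, -90, 80], [-14, -102, 100], [-27, -114, 120]]
orange [[68, 11, 14], [49, -6, 40], [21, -33, 80], [6, -46, 100], [-8, -59, 120]]
lipR [53, 256] corner [100, 170] flap.8 edge R [177, 216] floor corner back right [313, 372] back left [30, 98] front right floor [27, 525]
```

Back-projecting to floor height puts the green cap at (36,-28) and the blue cap at (66,-22) in the box frame. Those two vials are adjacent on the box floor. The red one is hidden, so I'll draw the scoop back to lip x=-66, with the flap still held, and look into it.

```bash
python3 - <<'E'
from h import *
import cv2
p,R=lip(-66,98,34); print(ctrl.servo_line(p,R,rate=40,force_limit=10)); ctrl.pause(.4); s=ctrl.observe(); print(np.round(s["force"],1),s["time_s"])
w=ctrl.grab_frame("wrist"); b=cv2.resize(w[130:270,240:420],None,fx=2.5,fy=2.5)
c=np.mean([ctrl.grab_frame("scene").astype(float) for _ in range(8)],0)[195:285,305:375]; c=np.clip((c-80)*1.6+50,0,255).astype(np.uint8)
c=cv2.resize(c,None,fx=3.89,fy=3.89,interpolation=cv2.INTER_CUBIC)
cv2.imwrite("pics/r.png",np.hstack([b,c[:350]])[:,:,::-1])
E
```

```text
False
[-2.7  0.7 -0.5] 21.0167
```

View pics/r.png

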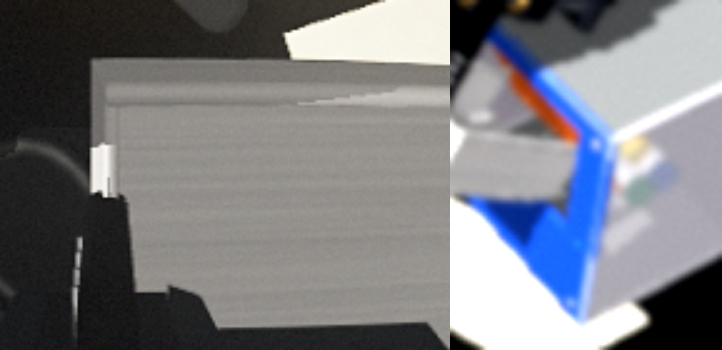

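The floor that shows is empty, and the scene view still shows yellow, white, green and blue inside the box. I'll check the front of the scoop numerically by sampling wrist colours along its floor.

```bash
python3 - <<'E'
from h import *
m=ctrl.camera_model("wrist"); H=np.array(m["hand_eye"])
p,T=tool(np.zeros(3),np.zeros(3),0)
def pj(q):
    c=H[:3,:3].T@(T.T@(np.array(q,float)-p)-H[:3,3]); th=np.arctan2(np.hypot(c[0],c[1]),c[2]); ph=np.arctan2(c[1],c[0])
    return [m["cx"]+m["fx"]*th*np.cos(ph),m["cy"]+m["fy"]*th*np.sin(ph)]
w=ctrl.grab_frame("wrist")
print([(round(x["p"],2),x["extent"]) for x in ctrl.cut_out("wrist","used_vial_0")])
for y in(38,28,15):
    for x in range(-50,76,9):
        z=3+max(0,x-35)*.21; u=pj((x,y,z)); print(y,x,np.round(u).astype(int).tolist(),w[int(round(u[1])),int(round(u[0]))].tolist(),end=" | ")
    print()
ctrl.grab_frame("scene"); print([(round(x["p"],2),x["extent"]) for x in ctrl.cut_out("scene","used_vial_0")],ctrl.observe()["time_s"])
E
```

```text
[]
38 -50 [320, 168] [143, 139, 135] | 38 -41 [333, 168] [147, 142, 139] | 38 -32 [347, 168] [146, 142, 136] | 38 -23 [360, 168] [155, 150, 145] | 38 -14 [373, 168] [147, 146, 139] | 38 -5 [385, 168] [175, 176, 166] | 38 4 [397, 168] [198, 193, 186] | 38 13 [409, 169] [192, 188, 182] | 38 22 [420, 169] [194, 188, 184] | 38 31 [431, 169] [189, 186, 179] | 38 40 [442, 170] [191, 186, 181] | 38 49 [454, 170] [187, 184, 179] | 38 58 [465, 171] [92, 88, 90] | 38 67 [476, 172] [96, 95, 92] | 
28 -50 [319, 183] [152, 148, 142] | 28 -41 [333, 183] [149, 147, 142] | 28 -32 [346, 183] [146, 146, 137] | 28 -23 [359, 183] [152, 150, 143] | 28 -14 [372, 183] [153, 149, 143] | 28 -5 [384, 183] [152, 149, 141] | 28 4 [396, 183] [151, 147, 139] | 28 13 [408, 183] [151, 148, 141] | 28 22 [419, 183] [144, 144, 135] | 28 31 [430, 183] [149, 146, 141] | 28 40 [441, 183] [147, 144, 140] | 28 49 [452, 184] [148, 146, 142] | 28 58 [463, 185] [90, 86, 86] | 28 67 [474, 185] [97, 97, 90] | 
15 -50 [319, 202] [141, 140, 136] | 15 -41 [332, 202] [148, 144, 139] | 15 -32 [345, 202] [147, 146, 141] | 15 -23 [358, 202] [152, 149, 142] | 15 -14 [371, 202] [151, 148, 143] | 15 -5 [383, 201] [149, 146, 141] | 15 4 [395, 201] [150, 144, 140] | 15 13 [406, 201] [151, 146, 142] | 15 22 [417, 201] [152, 149, 146] | 15 31 [428, 201] [155, 153, 147] | 15 40 [439, 201] [149, 146, 146] | 15 49 [450, 201] [148, 146, 141] | 15 58 [461, 202] [86, 87, 86] | 15 67 [472, 202] [94, 97, 93] | 
[(0.44, [174.6, 222.9, 20.0, 12.4])] 21.6667
```

The floor is uniform grey up to x≈49, and the box top hides the rest. No vial is in the scoop, and a vial on the ramp would have rolled off. I'll withdraw, level the scoop and place it on the mat.

```bash
python3 - <<'E'
from h import *
p,R=lip(-140,100,34); print(ctrl.servo_line(p,R,rate=60,force_limit=10))
for a in(22,10,0): ctrl.servo_line(*lip(-145,100+1.5*(34-a),a),rate=80)
ctrl.pause(.2); s=ctrl.observe(); print("free",np.round(s["force"],2),s["time_s"])
ctrl.servo_line(*base((495,-170),140,0.02),rate=110)
ctrl.servo_line(*base(MAT,60,MAT[2]),rate=110)
ctrl.servo_line(*base(MAT,12,MAT[2]),rate=60); ctrl.pause(.2)
p,R=base(MAT,-1,MAT[2]); print(ctrl.servo_line(p,R,rate=15,force_limit=3))
ctrl.pause(.2); s=ctrl.observe(); print(s["tcp_pos"]-base(MAT,3,MAT[2])[0],np.round(s["force"],2),s["time_s"])
E
```

```text
False
free [ 0.92 -0.71 -0.92] 24.5083
True
[-0.02732798  0.07180456 -0.02387679] [-0.72  0.93  5.05] 29.7583
```

```bash
python3 - <<'E'
from h import *
from fit import *
import cv2
ctrl.gripper_to(0.45); s=ctrl.observe(); p=np.array(s["tcp_pos"]); Z=np.array(s["orientation"])[:,2]
ctrl.servo_line(p-90*Z,rate=80); ctrl.servo_line(p-90*Z+[-30,-60,120],rate=150); ctrl.pause(.5)
f=ctrl.grab_frame("scene"); m=ctrl.camera_model("scene")
import h
d=ctrl.cut_out("scene","scoop_base"); print([(round(x["p"],2),x["extent"]) for x in d])
for x in d[:1]: print("scoop fit",np.round(fit([(m,fill(x["pixels"]))],SCOOP,h.MAT),2))
c=np.mean([ctrl.grab_frame("scene").astype(float) for _ in range(8)],0)[165:385,290:430].astype(np.uint8)
g=ctrl.grab_frame("top")[90:280,270:450]
cv2.imwrite("pics/end.png",np.hstack([cv2.resize(c,None,fx=2.7,fy=2.7,interpolation=cv2.INTER_CUBIC),cv2.resize(g,(420,443)) if 0 else cv2.copyMakeBorder(cv2.resize(g,(410,433)),0,594-433,0,0,0)])[:,:,::-1])
print(ctrl.observe()["time_s"])
E
```

```text
[(0.64, [331.0, 321.0, 62.7, 45.1]), (0.23, [261.7, 278.6, 24.6, 36.1])]
scoop fit [ 5.3714e+02 -3.0462e+02  1.8000e-01  6.9000e-01]
33.7667
```

View pics/end.png

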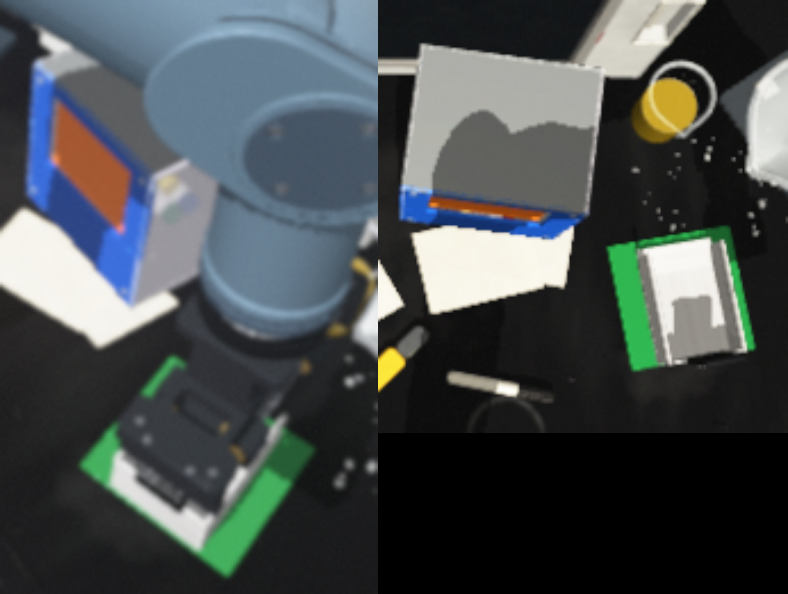

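The scoop stands empty and flat on the mat at about (640–748, 240–365), the flap is shut, and the pen and marker are in place. The gripper is clear, so I'm handing in.

```bash
python3 -c "
from rig import ctrl
print(ctrl.close_job())"
```

```text
the job is handed in; nothing more can be done
None
```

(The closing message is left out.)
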